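# Flick the score wheel back to zero

### The arm

A 6-joint arm with a two-finger parallel gripper is mounted at the origin on the work surface. World frame = base frame: x ahead of the robot, y to its left, z up, the work surface at z = 0. Lengths are in m, angles in rad, forces in N, time in s.
With the tool pointing down it reaches from about 0.3 to 0.85 m from the base axis. Payload 4.2 kg.
Tool frame: the origin (TCP) lies where the fingers leave the gripper's body, on its centre line; the fingertips stand 78 mm ahead of it and the grasp point (between the pads) lies 60 mm ahead of it; y points along the fingers, x is the direction in which the jaws open and shut, and the axes are right-handed (so a half turn about y gives the same grasp; the last joint's range is limited). The gripper opens to 91 mm and grips with 3 to 60 N. Pads are 32 mm wide; open, the fingers measure 118 mm over their backs; the gripper's body (76 mm by 178 mm) begins 60 mm behind the grasp point.
Start: joints at [1.144, 0.32, 1.565, -0, 1.257, -0.02], TCP at [0.228, 0.528, 0.292] pointing down, gripper open.
Joint ranges: [-3.11, 3.11], [-0.84, 2.01], [0.21, 2.61], [-1.34, 4.49], [0.05, 2.63], [-2.56, 2.56]. Speed limits (rad/s): [2.57, 2.57, 3.14, 3.14, 3.14, 3.14].

### API

Orientations are given as [roll, pitch, yaw] about the fixed x, y, z axes, in that order (R = Rz(yaw) Ry(pitch) Rx(roll)).
In Python, from plant import manip gives the robot as it stands. The module is installed in compiled form; this text tells all that it offers. Calls block until the motion is done:
- manip.reach(position, orientation): joint-space move of the TCP to a pose.
- manip.move_l(position, vel=0.15, ori=None): straight line of the TCP; ori=None keeps the orientation; vel is the mean speed in m/s.
- manip.move_joints(angles): joint-space move.
- manip.open() and manip.grab(): open the fingers fully, or close them until they stop; the grip force is fixed at half the most.
- manip.wait(seconds).
- manip.ik(position, orientation): joint angles nearest the present ones, or None.
- manip.get_state(): the state.
- manip.camera(name): name is "side" or "top" or "wrist"; returns the picture (400x640x3 uint8, red, green, blue); there is no depth.
- manip.calibration(name): a dict with "K" (3x3 intrinsics, pixels), "world_from_camera" (4x4, takes a point from camera to world coordinates). Camera axes: x right, y down, z forward; pixel columns grow to the right and rows downward; lengths in m; the calibration is good to about 2 mm. A picture is of the moment at which its call begins: read the wrist's pose just before it. calibration takes no time and is no camera call; for the wrist camera it gives the pose at the moment of the call.
A pose or a line that the arm cannot do raises manip.PlanningError and nothing moves.
- manip.hand_in(): hands the job in, once; it reports no verdict.
Trained networks look in the newest picture that a camera, given by its name, has taken for a name from the list of things; names that differ only in an ending like _2 or _b are one class to them, and where a whole thing is asked for, a point or a joint stands for the part that bears it (a point fixed in the world has none). Each returns a list of dicts, best first, with "p" (0 to 1); they miss things now and then, are a little off and sometimes report something else, mostly with a low value. They report only what shows in the picture. A call takes as long as a camera call. They do not tell look-alikes from the thing itself.
- manip.spot_in(thing, camera): "box" ([left, top, right, bottom] in pixels, round what is visible of it).
- manip.spot_point(thing, camera): "position" ([column, row] in pixels: a listed point, or the origin of a listed thing).
The state is a dict: "time_s": time; "joint_positions": joint angles; "joint_velocities": joint speeds; "effort": joint torques, N m; "eef_pos": TCP position; "tcp_rot": TCP orientation; "ft_force": force on the tool from outside, world axes, zero at the start; "moment": the same for the moment, N m; "width": finger opening in m.
Only numpy, scipy, OpenCV 4.12 (cv2) and the standard library are available. Lean on these libraries where they do the work, as an engineer would, in place of code of your own. Each camera call takes 0.05 s, during which the arm holds its last target.

### The job

A new match is starting: with a fingertip, flick the tabs on the edge of the score wheel so that it clicks on clockwise (seen from above), until the tab with the raised steel rib rests in line with the pointer on the base, and stop there without letting it click past. Touch only the wheel: do not lift the score keeper or shove it from its place, and leave the checkers, doubling cube and dice cup as they lie.

Things in the scene. Friction and masses are not known exactly. Their poses are not given: they have to be found in the camera images.
- scorer: Loose score keeper, 0.97 kg in all. Dark wooden base 130 x 130 x 18 mm; a 30 mm wide tongue on its -x side, as high, reaches 100 mm from the centre and bears a small brass pointer up to 23 mm high. On the base a fixed round black housing, radius 52 mm, 18 to 34 mm high, and above it the cream wheel. Origin: centre of the base's underside, under the wheel's axis; z up.
- wheel_centre (a point): Point fixed on the base, on the wheel's vertical axis, 46 mm above the shelf (half-way up the tabs). The wheel: disc of radius 46 mm, 38 to 54 mm high, with eight radial tabs 45 degrees apart, each 8 mm wide, out to 74 mm from the axis, 36 to 56 mm high. One tab bears a steel rib, 8 mm wide, 13 to 73 mm from the axis, top 62 mm above the shelf.
- wheel (a joint): Angle of the wheel, rad, growing clockwise seen from above. A click is pi/4. At 2 pi (6.283) the ribbed tab is at the pointer; the start is 2 to 5 clicks short of it. Ratchet: a tab's end takes about 2 to 3 N; 0.57 rad (33 degrees) into a click the wheel snaps on to the next stop; let go earlier, it falls back (rarely it starts caught on that brink). It locks anticlockwise.
- rib_tip (a point): Point on the wheel, in the middle of the ribbed tab, 72 mm from the axis, 46 mm above the shelf.
- pointer_tip (a point): Point fixed on the base, in the pointer's direction from the axis, 80 mm from it, 46 mm above the shelf (the pointer lies below). At rest the tabs stand at multiples of 45 degrees from this direction; between two tabs there is room for a fingertip, about 44 mm at 68 mm from the axis, with only the base beneath.
- cube: Doubling cube, 34 mm, white plastic, 30 g, loose on the green coaster (90 mm across, 5 mm thick) near the score keeper. Origin: centre of its underside. To be left alone.
- dice_cup: Loose dark wooden dice cup, 76 mm across, 90 mm high, 0.12 kg. Origin: centre of its underside. To be left alone.
- checker_a: Loose cream checker, 36 mm across, 10 mm high, 20 g, beside the score keeper. Origin: centre of its underside. To be left alone.
- checker_b: Another such checker. To be left alone.
- checker_c: Another such checker. To be left alone.
- case: Fixed shut cherry backgammon case with a small steel clamp on one long side, 360 x 220 mm, 61 mm high, on the left. Origin: centre of its underside; x along its length.
Mind the look-alikes: they are no part of the job. What is shaped like the scorer but green or turquoise is not meant.

How it is judged:
At the end, for the whole second after the job is handed in: The wheel rests at 2 pi within 0.15 rad, the ribbed tab in line with the pointer; the score keeper stands flat and within 30 mm of where it was; the three checkers, the doubling cube and the dice cup lie within 20 mm of where they were (value of joint wheel between 6.13319 and 6.43319 rad and velocity of joint wheel between -0.1 and 0.1 rad/s and horizontal distance between rib_tip and pointer_tip below 0.018 m and linear speed of scorer below 0.02 m/s and distance of scorer from where it was at the start of the episode below 0.03 m and angle between scorer's own z axis and vertical below 0.05 rad and distance of each of cube, dice_cup, checker_a, checker_b, checker_c from where it was at the start of the episode below 0.02 m); the robot touches nothing.
It fails at once if the wheel clicked past the pointer (value of joint wheel above 6.96319 rad).
It fails at once if the score keeper was lifted (height (world z) of wheel_centre above 0.056 m).
It fails at once if the score keeper was shoved more than 30 mm (distance of scorer from where it was at the start of the episode above 0.03 m).
It fails at once if the score keeper was tipped (angle between scorer's own z axis and vertical above 0.2 rad).
It fails at once if a checker, the doubling cube or the dice cup was moved or lifted by more than 20 mm (distance of any of cube, dice_cup, checker_a, checker_b, checker_c from where it was at the start of the episode above 0.02 m).
It also fails if it takes over 61 s, if anything falls off the work surface, if the arm or the gripper's body presses on something with over 40 N, if the wrist force passes 120 N, or if a joint passes its speed limit or range.

## Working session

There is one attempt and no reset: what is moved stays moved. The work goes in short steps, each a Python script; the robot and the scene stay as the last script left them, time stands still between calls to the robot, and variables do not carry over. Pictures are saved under pics/ and viewed, and the job is handed in when it is done.

```bash
mkdir -p pics; ls
python3 - <<'E'
from plant import manip
import cv2
for c in ["top","side","wrist"]:
    im=manip.camera(c); cv2.imwrite(f"pics/{c}0.png",im[:,:,::-1])
    for t in ["scorer","rib_tip","pointer_tip","wheel_centre","cube","dice_cup","checker_a"]:
        try: print(c,t,[(round(d["p"],2),[round(float(v)) for v in d["position"]]) for d in manip.spot_point(t,c)][:4])
        except Exception as e: print(c,t,e)
    k=manip.calibration(c); print(k["K"].round(1).tolist(),k["world_from_camera"].round(3).tolist())
print(manip.get_state())
E
```

```text
pics
top scorer [(0.93, [258, 282]), (0.89, [288, 186]), (0.69, [353, 261])]
top rib_tip [(0.89, [310, 179]), (0.61, [283, 267]), (0.6, [341, 241])]
top pointer_tip [(0.97, [288, 271]), (0.69, [339, 237]), (0.64, [263, 204]), (0.3, [284, 182])]
top wheel_centre [(0.78, [283, 179]), (0.61, [355, 260]), (0.58, [256, 284]), (0.31, [297, 234])]
top cube [(0.43, [347, 190])]
top dice_cup [(0.74, [472, 211])]
top checker_a [(0.69, [295, 236]), (0.53, [298, 146]), (0.44, [241, 165])]
[[435.4, 0.0, 315.0], [0.0, 435.4, 198.3], [0.0, 0.0, 1.0]] [[-0.018, -0.983, 0.181, 0.334], [-1.0, 0.022, 0.017, -0.014], [-0.021, -0.181, -0.983, 1.227], [0.0, 0.0, 0.0, 1.0]]
side scorer [(0.94, [226, 217]), (0.6, [321, 198])]
side rib_tip [(0.83, [239, 215]), (0.6, [331, 203])]
side pointer_tip [(0.94, [295, 183]), (0.79, [301, 241])]
side wheel_centre [(0.94, [319, 186]), (0.94, [225, 207]), (0.87, [286, 263])]
side cube [(0.64, [348, 237])]
side dice_cup [(0.88, [398, 354])]
side checker_a [(0.64, [320, 167]), (0.62, [362, 192]), (0.6, [280, 224])]
[[484.1, 0.0, 320.3], [0.0, 484.1, 206.8], [0.0, 0.0, 1.0
[... 395 characters left out ...]
 0.385], [0.0, 0.0, 0.0, 1.0]]
{'time_s': 1.2, 'joint_positions': array([ 1.14396554e+00,  3.19603882e-01,  1.56450531e+00,  2.90747262e-05,
        1.25737406e+00, -2.00023199e-02]), 'joint_velocities': array([-0.00096581, -0.00057276,  0.00109472,  0.00020379, -0.00064163,
        0.00026823]), 'effort': array([ 1.47121544e-03, -4.12359488e+01, -2.32237512e+01,  7.30058528e-02,
        3.75968451e-02,  3.85998732e-06]), 'eef_pos': array([0.22752642, 0.5280839 , 0.29227164]), 'tcp_rot': array([-1.57077086e+00, -1.09925823e-04,  1.16395890e+00]), 'ft_force': array([-0.20613227, -0.02485751,  0.20720868]), 'moment': array([-0.03205753, -0.04213851,  0.04695607]), 'width': 0.09122682208165113}
```

View pics/top0.png

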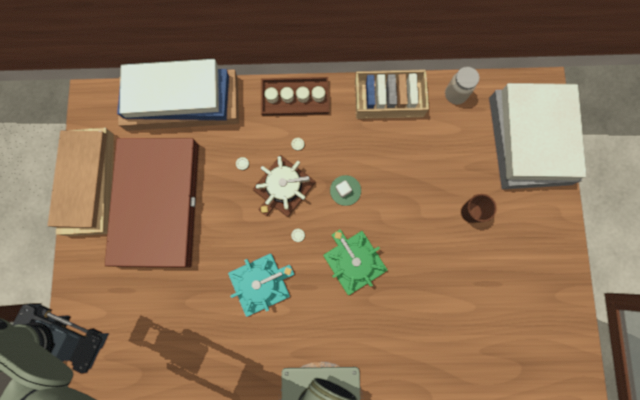

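View pics/side0.png

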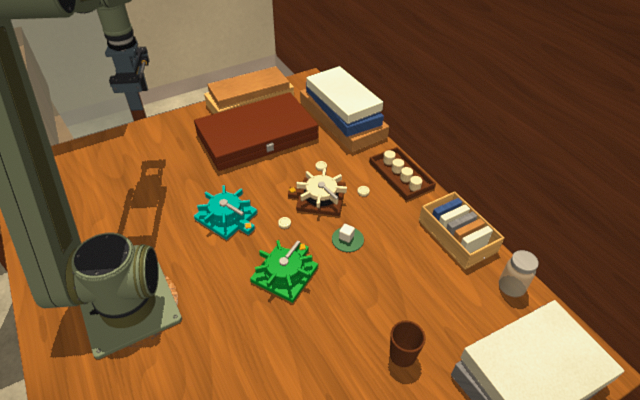

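Run:
```python
import cv2
a=cv2.imread("pics/top0.png")[120:320,200:400]; cv2.imwrite("pics/top0z.png",cv2.resize(a,(600,600),interpolation=cv2.INTER_CUBIC))
a=cv2.imread("pics/side0.png")[130:310,170:410]; cv2.imwrite("pics/side0z.png",cv2.resize(a,(800,600),interpolation=cv2.INTER_CUBIC))
```

```text
(no output)
```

View pics/top0z.png

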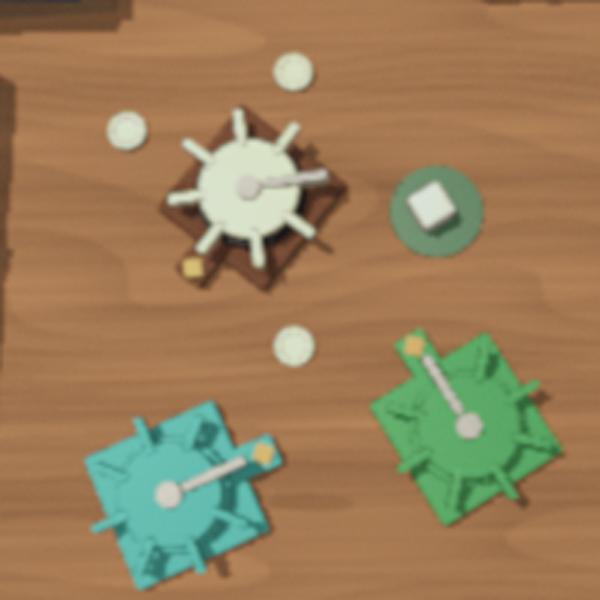

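View pics/side0z.png

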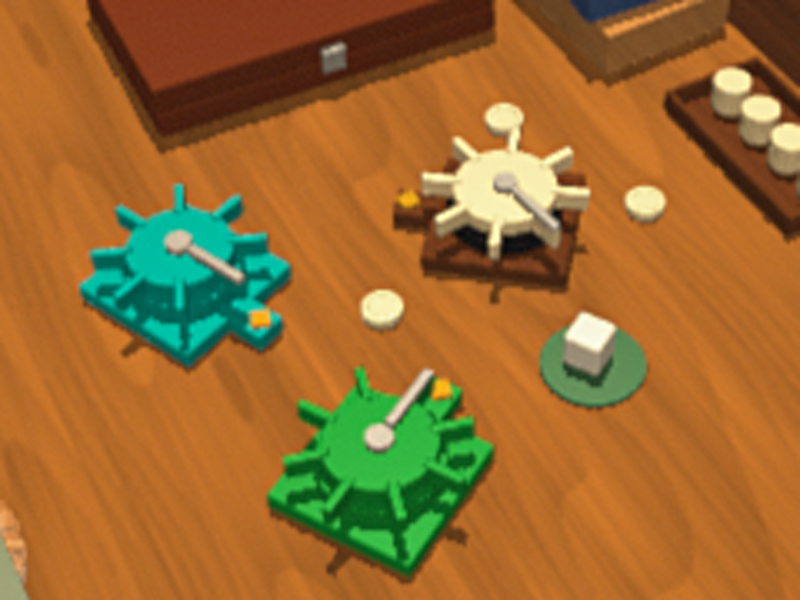

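```bash
cat > h.py <<'E'
import numpy as np
from plant import manip
def px2w(px,z,cal):
    K=cal["K"];T=cal["world_from_camera"]
    d=T[:3,:3]@np.linalg.solve(K,[px[0],px[1],1.]); o=T[:3,3]
    return o+d*(z-o[2])/d[2]
def w2px(P,cal):
    K=cal["K"];T=cal["world_from_camera"]
    c=T[:3,:3].T@(np.asarray(P)-T[:3,3]); q=K@c; return q[:2]/q[2]
E
python3 - <<'E'
from h import *
def f(ps,cam):
    c=manip.calibration(cam)
    w=[px2w(p,z,c) for p,z in ps]
    for a in w: print(cam,a.round(4))
    d=w[1]-w[0]; e=w[2]-w[0]
    A=np.degrees(np.arctan2(d[1],d[0]));B=np.degrees(np.arctan2(e[1],e[0]))
    print(np.hypot(*d[:2]),np.hypot(*e[:2]),A,B,(A-B)%360)
f([((282.7,182.3),.062),((308.3,178.3),.062),((264.3,209.3),.023)],"top")
f([((170+505*.3,130+182*.3),.062),((170+556*.3,130+225*.3),.062),((170+409*.3,130+199*.3),.023)],"side")
c=manip.calibration("top")
for n,p,z in [("ca",(297.5,144),.01),("cb",(242,163.5),.01),("cc",(298,235),.01),("cube",(344,188),.039),("green",(356,262),.06),("turq",(256,285),.06)]: print(n,px2w(p,z,c).round(3))
E
```

```text
top [0.5956 0.0943 0.062 ]
top [0.6052 0.0239 0.062 ]
top [0.528  0.1501 0.023 ]
0.07111232023741935 0.0876550213579047 -82.22197645366819 140.51766017944337 137.26036336688844
side [0.597  0.0875 0.062 ]
side [0.6087 0.0208 0.062 ]
side [0.5313 0.1453 0.023 ]
0.06776875400229211 0.0875044067873566 -80.0314340303556 138.64014524446065 141.32842072518375
ca [0.72  0.055 0.01 ]
cb [0.666 0.217 0.01 ]
cc [0.455 0.057 0.01 ]
cube [ 0.581 -0.074  0.039]
green [ 0.375 -0.099  0.06 ]
turq [0.32  0.166 0.06 ]
```

```bash
cat >> h.py <<'E'
def pose(C,phi,r,tipz):
    p=np.radians(phi)
    return [C[0]+r*np.cos(p),C[1]+r*np.sin(p),tipz+.078],[-np.pi/2,0,p-np.pi/2]
E
python3 - <<'E'
from h import *
import cv2
C=(.596,.091)
q=None
for phi in (162,117,72,24):
    print(phi,manip.ik(*pose(C,phi,.072,.038)))
manip.grab()
manip.reach(*pose(C,162,.10,.21))
cal=manip.calibration("wrist"); im=manip.camera("wrist"); cv2.imwrite("pics/w1.png",im[:,:,::-1]); np.savez("w1.npz",K=cal["K"],world_from_camera=cal["world_from_camera"])
for t in ["rib_tip","pointer_tip","wheel_centre"]: print(t,[(round(d["p"],2),px2w(d["position"],.046,cal).round(4)) for d in manip.spot_point(t,"wrist")])
s=manip.get_state(); print(s["time_s"],s["eef_pos"],s["tcp_rot"],s["width"],s["ft_force"])
E
```

```text
162 [ 0.19015504  0.4388564   1.88185668  0.          0.82087957 -1.06648202]
117 [ 0.24908139  0.49518799  1.7747426   0.          0.87166207 -0.22215751]
72 [0.23443258 0.56503517 1.63799462 0.         0.93856287 0.54859185]
24 [ 1.62700093e-01  6.10410521e-01  1.54715419e+00 -4.44089210e-16
  9.84027939e-01  1.31461740e+00]
rib_tip [(0.8, array([0.3496, 0.0998, 0.046 ])), (0.79, array([ 0.4436, -0.0665,  0.046 ])), (0.59, array([0.5793, 0.0963, 0.046 ]))]
pointer_tip [(0.92, array([0.5399, 0.1423, 0.046 ])), (0.89, array([0.3539, 0.0906, 0.046 ])), (0.56, array([ 0.4472, -0.0609,  0.046 ]))]
wheel_centre [(0.91, array([0.325 , 0.1653, 0.046 ])), (0.84, array([ 0.3791, -0.1074,  0.046 ])), (0.8, array([0.5989, 0.0933, 0.046 ]))]
4.55 [0.50079187 0.12261647 0.28796802] [-1.57072607e+00 -8.35998922e-05  1.25781945e+00] 0.000469948266790391 [-0.88450935  0.57129334 -0.5067063 ]
```

View pics/w1.png

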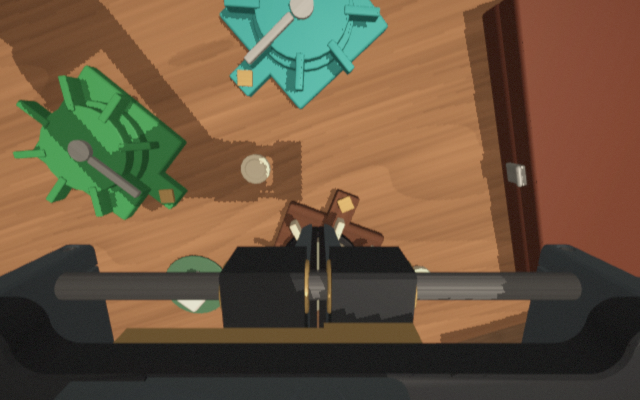

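```bash
cat >> h.py <<'E'
import cv2
def look(name,C,phi=162,r=-.07,z=.21):
    manip.reach(*pose(C,phi,r,z)); manip.wait(.2)
    cal=manip.calibration("wrist"); im=manip.camera("wrist"); cv2.imwrite(f"pics/{name}.png",im[:,:,::-1]); np.savez(f"{name}.npz",**{k:cal[k] for k in("K","world_from_camera")})
    for t in ["rib_tip","pointer_tip","wheel_centre"]: print(t,[(round(d["p"],2),px2w(d["position"],.046,cal).round(4).tolist()) for d in manip.spot_point(t,"wrist")])
    s=manip.get_state(); print(s["time_s"],s["eef_pos"],s["ft_force"])
E
python3 - <<'E'
from h import *
look("w2",(.598,.092))
E
```

```text
rib_tip [(0.84, [0.6062, 0.0206, 0.046]), (0.72, [0.4389, -0.0657, 0.046])]
pointer_tip [(0.9, [0.5411, 0.1407, 0.046]), (0.78, [0.448, -0.0618, 0.046])]
wheel_centre [(0.81, [0.5974, 0.0948, 0.046])]
5.675 [0.66406819 0.07073362 0.28856569] [-0.03950369  0.19789906  0.28796225]
```

View pics/w2.png

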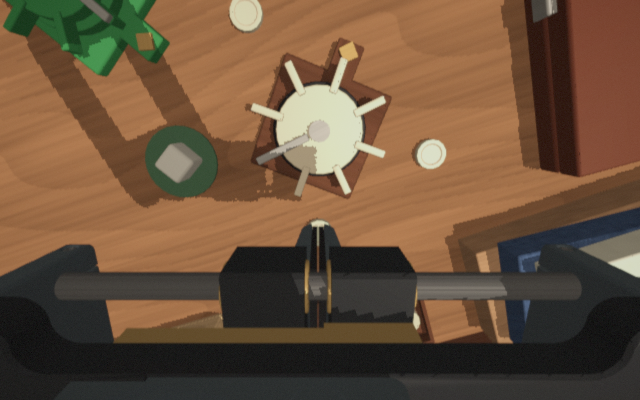

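```bash
cat >> h.py <<'E'
def fit(name,out=True):
    cal=np.load(name+".npz"); im=cv2.imread(f"pics/{name}.png")
    hsv=cv2.cvtColor(im,cv2.COLOR_BGR2HSV)
    # rectify to plane z=.056: 1px=0.5mm around C0
    return cal,im
def rect(name,C,z=.056,half=.11,s=.0004):
    cal=np.load(name+".npz"); im=cv2.imread(f"pics/{name}.png")
    n=int(2*half/s); i=np.arange(n)
    # map col-> -y , row -> -x (x up, y left)
    src=[];dst=[]
    for a,b in((-half,-half),(-half,half),(half,-half),(half,half)):
        src.append(w2px([C[0]+a,C[1]+b,z],cal)); dst.append([(half-b)/s,(half-a)/s])
    H=cv2.getPerspectiveTransform(np.float32(src),np.float32(dst))
    return cv2.warpPerspective(im,H,(n,n)),s,half
E
python3 - <<'E'
from h import *
C=(.597,.094)
R,s,h=rect("w2",C)
def P(r,phi): 
    p=np.radians(phi); return (int((h-r*np.sin(p))/s),int((h-r*np.cos(p))/s))
for k in range(8): cv2.line(R,P(.05,140.5+45*k),P(.074,140.5+45*k),(0,0,255),1)
cv2.circle(R,P(0,0),int(.046/s),(255,0,0),1);cv2.circle(R,P(0,0),int(.074/s),(255,0,0),1)
cv2.imwrite("pics/r2.png",R)
E
```

```text
(no output)
```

View pics/r2.png

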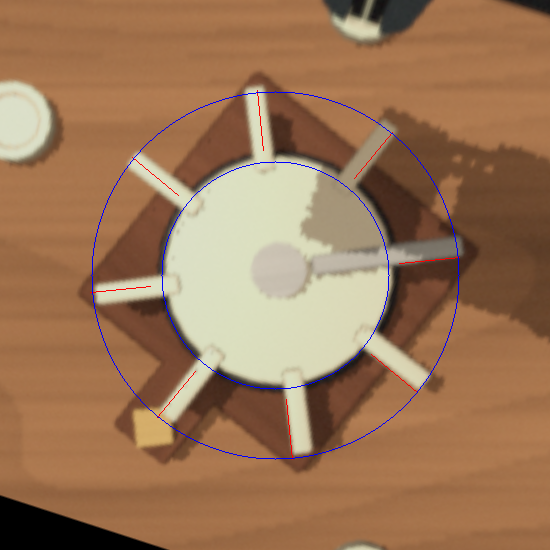

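```bash
cat >> h.py <<'E'
def sweep(C,a,b,r=.075,z=.038,step=6.,vel=.05):
    n=int(np.ceil(abs(b-a)/step)); F=[]
    for phi in np.linspace(a,b,n+1)[1:]:
        p,o=pose(C,phi,r,z); manip.move_l(p,vel=vel,ori=o)
        s=manip.get_state(); F.append((round(float(phi)),s["ft_force"].round(1).tolist()))
    print(s["time_s"],F)
E
python3 - <<'E'
from h import *
C=(.598,.093)
manip.reach(*pose(C,164,.075,.10))
manip.move_l(pose(C,164,.075,.038)[0],vel=.08)
s=manip.get_state();print(s["time_s"],s["ft_force"])
sweep(C,164,164-48)
t=manip.get_state()["eef_pos"].copy(); t[2]+=.06
manip.move_l(t,vel=.1)
look("w3",C)
R,s,h=rect("w3",C); cv2.imwrite("pics/r3.png",R)
E
```

```text
7.3583 [-0.06833162  0.30706589 -0.06175669]
9.825 [(158, [-0.1, -0.5, -0.5]), (152, [-0.5, -0.9, 0.2]), (146, [-0.9, -0.9, 0.7]), (140, [-1.3, -1.4, 0.2]), (134, [-1.0, -0.5, 0.5]), (128, [-2.3, -0.6, -0.1]), (122, [-0.5, 0.9, 0.5]), (116, [-0.2, 0.7, 0.2])]
rib_tip [(0.76, [0.4388, -0.0664, 0.046]), (0.61, [0.5535, 0.0372, 0.046])]
pointer_tip [(0.97, [0.5391, 0.1431, 0.046]), (0.93, [0.4472, -0.0614, 0.046])]
wheel_centre [(0.9, [0.5982, 0.0925, 0.046])]
11.9 [0.66439844 0.07169253 0.28784817] [-0.10075216  0.07647556 -0.10698787]
```

View pics/r3.png

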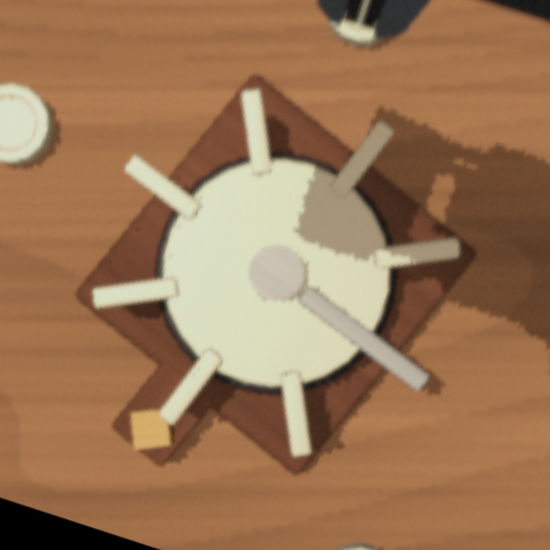

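One click was made: the ribbed tab now points to (425,382) in the rectified view, two clicks short of the pointer at (150,428), and the base hasn't moved. I'll repeat the same stroke.

```bash
cat >> h.py <<'E'
def click(name,C=(.598,.093)):
    manip.reach(*pose(C,164,.075,.10))
    manip.move_l(pose(C,164,.075,.038)[0],vel=.08)
    sweep(C,164,164-48)
    t=manip.get_state()["eef_pos"].copy(); t[2]+=.06
    manip.move_l(t,vel=.1)
    look(name,C)
    R,s,h=rect(name,C); cv2.imwrite(f"pics/r_{name}.png",R)
E
python3 -c "
from h import *
click('w4')"
```

```text
16.05 [(158, [1.2, -0.5, 0.5]), (152, [-0.7, -0.9, 0.2]), (146, [-0.4, -1.2, -0.3]), (140, [-0.8, -0.2, 0.5]), (134, [-1.6, -0.4, 0.5]), (128, [-1.9, 0.1, -0.4]), (122, [0.8, 0.1, 0.1]), (116, [0.8, 0.0, -0.6])]
rib_tip [(0.93, [0.5242, 0.0802, 0.046]), (0.89, [0.4375, -0.0642, 0.046]), (0.6, [0.5853, -0.056, 0.046])]
pointer_tip [(0.97, [0.4461, -0.0596, 0.046]), (0.95, [0.5382, 0.1425, 0.046])]
wheel_centre [(0.91, [0.5991, 0.0916, 0.046])]
18.125 [0.66437459 0.07171454 0.28782353] [-0.54060614 -0.27215328  1.16538937]
```

View pics/r_w4.png

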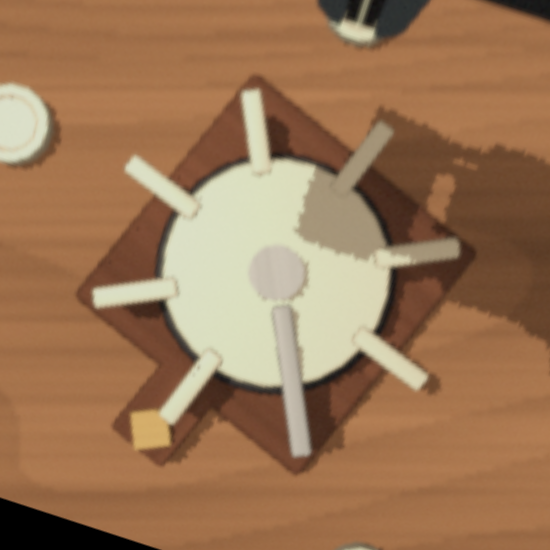

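The rib is now at (300,455), one click short of the pointer, and the base is still in place. One more stroke.

```bash
python3 -c "
from h import *
click('w5')
im=manip.camera('top'); cv2.imwrite('pics/top5.png',im[:,:,::-1])
im=manip.camera('side'); cv2.imwrite('pics/side5.png',im[:,:,::-1])"
```

```text
22.275 [(158, [1.2, -1.1, -0.5]), (152, [-0.5, -0.4, 0.4]), (146, [-0.7, 0.0, 0.8]), (140, [-0.1, -0.2, 0.8]), (134, [-1.1, 0.6, -0.4]), (128, [-1.9, -0.1, 0.4]), (122, [-0.4, 0.3, -0.2]), (116, [-0.3, -0.3, -0.9])]
rib_tip [(0.69, [0.5397, 0.1344, 0.046]), (0.61, [0.4377, -0.0648, 0.046])]
pointer_tip [(0.95, [0.4446, -0.0615, 0.046]), (0.62, [0.5382, 0.143, 0.046])]
wheel_centre [(0.98, [0.5976, 0.0915, 0.046])]
24.35 [0.6643851  0.0716899  0.28783822] [-0.167741    0.23823508 -0.44263163]
```

View pics/r_w5.png

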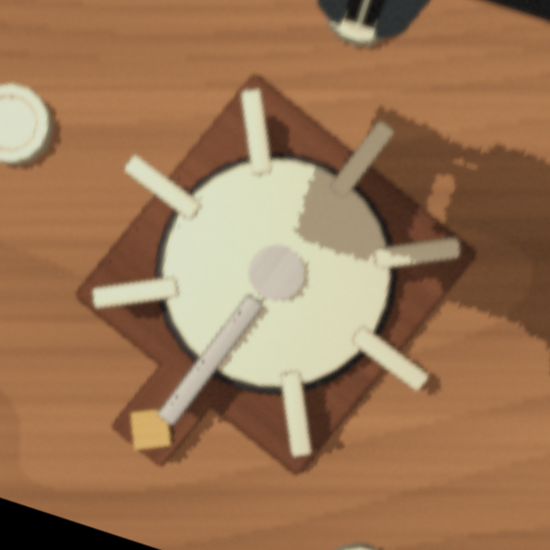

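View pics/side5.png

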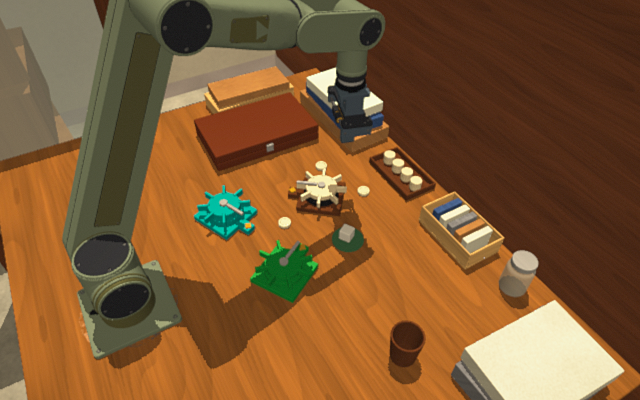

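The rib now points at the brass pointer: its end is at (165,418) and the pointer at (150,428). The other things lie where they were, and the arm is clear of everything.

```bash
python3 -c "
from plant import manip
manip.wait(.3); manip.hand_in()"
```

```text
the job is handed in; nothing more can be done
```

The ribbed tab now rests in line with the brass pointer, and I handed the job in at about 25 s of the 61 s allowed. The hand-in gives no verdict.

- **What I did:** the wheel started three clicks short. I made three identical 48° strokes with the closed fingertips, lifting clear and checking with the wrist camera after each one. Each stroke moved the wheel exactly one click.
- **Last checks:**
  - The networks put rib_tip about 9 mm from pointer_tip. The limit is 18 mm, and the two points are 8 mm apart when aligned.
  - The base had not visibly moved between the wrist pictures.
  - The checkers, doubling cube and dice cup looked unmoved in the side picture.
  - The arm was clear of everything.
  - Forces read at each step of the strokes stayed below about 2.5 N.
- **Failed or unclear:** no check failed. Several network detections fell on the green and turquoise look-alikes; I dropped those by their position.

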